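# Hold the mixer platform over its screw holes

### The job

First slide the orange transport lock on the blue plate mixer fully home to its stop at the green end. Then pick up the dark grey metal platform by its yellow grip and hold it level, hovering about 20 mm above the mixer's four threaded bosses, with every threaded hole centred in a hole of the platform (either way round), so that a colleague can start the screws. Never let the platform press on the mixer, leave the bottle, beaker and screw tray alone, and finish still holding the platform there without letting go.

Things in the scene. Friction and masses are not known exactly. Their poses are not given: they have to be found in the camera images.
- mixer: Blue plate mixer, fixed, left or right on the bench. Origin: centre of its underside; x away from the robot at yaw 0, z up. White foot 210 (x) by 250 (y) mm, deck at z = 70. Drive head centred at x 0, y +35: grey pad 145 by 100, top z = 76, and four bosses 22 across, tops at z = 90, at x = +-60, y = 35 +- 38, each with an 8 mm threaded hole. The lock runs along x at y = -85.
- lock (a joint): Travel of the transport lock along the mixer's +x, m: 0 at the red end, 0.050 at its end stop at the green end. Dragging takes about 3 N; it stays where it is left. Starts anywhere from 0 to 0.020.
- lock_top (a point): Centre of the top of the orange lock knob, 106 mm above the bench; moves with it. The knob is a block 22 mm along the slide (mixer x), 24 mm across (mixer y), 34 mm tall, 1 mm above the deck. At least 45 mm beside it across the slide is free above the deck. Axes as the mixer's.
- platform: Loose dark grey metal plate, 160 (x) by 110 (y) by 6 mm, 0.25 to 0.5 kg, flat on the bench. Origin: centre of its underside, below the centre of mass; z up. Four 18 mm through holes at x = +-60, y = +-38. Yellow bridge grip along x over the centre: a bar 90 mm long, 16 mm wide (y), from 30 to 50 mm above the underside, on posts 14 mm long at x = +-38, open between.
- hole0 (a point): Centre of platform hole 0 at the underside, at platform (+60, +38, 0) mm. Axes as the platform's.
- hole1 (a point): Centre of platform hole 1 at the underside, at platform (-60, +38, 0) mm. Axes as the platform's.
- hole2 (a point): Centre of platform hole 2 at the underside, at platform (-60, -38, 0) mm. Axes as the platform's.
- hole3 (a point): Centre of platform hole 3 at the underside, at platform (+60, -38, 0) mm. Axes as the platform's.
- thread0 (a point): Centre of threaded hole 0 at the top of its boss, at mixer (+60, +73, 90) mm. Axes as the mixer's.
- thread1 (a point): Centre of threaded hole 1 at the top of its boss, at mixer (-60, +73, 90) mm. Axes as the mixer's.
- thread2 (a point): Centre of threaded hole 2 at the top of its boss, at mixer (-60, -3, 90) mm. Axes as the mixer's.
- thread3 (a point): Centre of threaded hole 3 at the top of its boss, at mixer (+60, -3, 90) mm. Axes as the mixer's.
- bottle: Bystander: amber glass bottle with white cap, 60 mm across, 130 mm tall, upright. Origin: centre of its underside.
- beaker: Bystander: glass beaker, 72 mm across, 90 mm tall, upright, mouth up. Origin: centre of its underside.
- screw_tray: Bystander: red open tray with four thumbscrews in it, 110 by 80 by 25 mm. Origin: centre of its underside.
Not all that is in view belongs to the job. What is meant by the platform is not pink or purple, and is the larger of those in its own colour.

How it is judged:
By the outcome, as a careful person would: the job done as asked, in the order asked, and still so for the second after the job is handed in, while the arm keeps its last pose, push and grip.
It also fails if it takes over 58 s, if anything falls off the work surface, if the arm or the gripper's body presses on something with over 40 N, if the wrist force passes 120 N, or if a joint passes its speed limit or range.

### The arm

A 6-joint arm with a two-finger parallel gripper is mounted at the origin on the work surface. World frame = base frame: x ahead of the robot, y to its left, z up, the work surface at z = 0. Lengths are in m, angles in rad, forces in N, time in s.
With the tool pointing down it reaches from about 0.375 to 0.9 m from the base axis. Payload 3.1 kg.
Tool frame: the origin (TCP) lies between the finger pads; the fingertips stand 22 mm ahead of it and the grasp point (between the pads) lies 3 mm ahead of it; z points along the fingers, y is the line along which they close (so a half turn about z gives the same grasp; the last joint's range is limited). The gripper opens to 87 mm and grips with 3 to 60 N. Pads are 19 mm wide; open, the fingers measure 117 mm over their backs; the gripper's body (75 mm by 190 mm) begins 51 mm behind the grasp point.
Start: joints at [1.054, 0.527, 1.433, -0, 1.181, -0.178], TCP at [0.207, 0.59, 0.245] pointing down, gripper open.
Joint ranges: [-3.08, 3.08], [-0.75, 2.2], [0.22, 2.44], [-1.43, 4.57], [0, 2.65], [-2.85, 2.85]. Speed limits (rad/s): [2.79, 2.79, 3.14, 3.14, 3.14, 3.14].

### API

Orientations are given as a unit quaternion [x, y, z, w].
In Python, from rig import get_obs, camera, get_calibration, hand_in, cut_out gives the robot as it stands.
- The arm moves only by the shell command python3 -m inch 'ROWS' [OPENING] [FORCE]. ROWS is JSON, one flat list of numbers, 6 for each row, row after row: the shift along the tool's x, y, z scaled (see below), then the turn, a rotation vector about the tool's x, y, z scaled (see below). A call has 1 to 20 rows; each row is the pose to reach, as a shift and turn from the pose commanded when the call began, along the tool's axes at that moment; what a row does not reach only later rows make up. The controller multiplies each number of a shift by 0.08 m and each number of a turn by 90 degrees. A row lasts 1/12 s, in which the tool goes at most 41.7 mm and 7.16 degrees, less where a joint would pass 70% of its speed; a pose out of reach is approached as far as the arm can. A call with a number of a shift or a turn outside -1 to 1 is refused whole. A call with a gripper value outside its range is refused whole. OPENING is the finger opening in mm, from 0 to 87, set as the call begins (- or left out, the last holds). The fingers move at their own pace and stop on an object; FORCE is the grip in N (left out, the last holds). Time passes only in rows, so rows that repeat a pose let the fingers close. It gives the time, the measured TCP pose, the force, the opening and the grip force at its end, in the units of the state.
- get_obs(): the state, without advancing time (a new reading comes with each control period).
- camera(name): name is "side" or "top"; returns the picture (420x560x3 uint8, red, green, blue); there is no depth.
- get_calibration(name): a dict with "vertical_fov" (degrees; the focal length in pixels is half the picture's height over the tangent of half this angle, whatever the lens; pixels are square), "cx", "cy" (the principal point, pixels), "D" ([k1, k2, p1, p2, k3] as OpenCV has them; the pictures are not rectified), "T" (4x4, takes a point from camera to world coordinates). Camera axes: x right, y down, z forward; pixel columns grow to the right and rows downward; lengths in m; the calibration is good to about 2 mm. A picture is of the moment at which its call begins. get_calibration takes no time and is no camera call.
- hand_in(): hands the job in; it is judged then, once.
Trained networks look in the newest picture that a camera, given by its name, has taken for a name from the list of things; names that differ only in an ending like _2 or _b are one class to them, and where a whole thing is asked for, a point or a joint stands for the part that bears it (a point fixed in the world has none). Each returns a list of dicts, best first, with "conf" (0 to 1); they miss things now and then, are a little off and sometimes report something else, mostly with a low value. They report only what shows in the picture. A call takes as long as a camera call. They do not tell look-alikes from the thing itself.
- cut_out(camera, thing): "region" (420x560 bool, what is visible of it) and "bbox" ([left, top, right, bottom] in pixels, round what is visible of it).
The state is a dict: "time": time; "q": joint angles; "joint_velocities": joint speeds; "joint_torque": joint torques, N m; "position": TCP position; "tool_rot": TCP orientation; "ft_force": force on the tool from outside, world axes, zero at the start; "moment": the same for the moment, N m; "grip_width": finger opening in m; "grip_force": force on a finger pad.
Only numpy, scipy, OpenCV 4.12 (cv2) and the standard library are available. Lean on these libraries where they do the work, as an engineer would, in place of code of your own. Each camera call takes 0.05 s, during which the arm holds its last target. There are 200 camera calls.

## Working session

There is one attempt and no reset: what is moved stays moved. The work goes in short steps, Python scripts to look and compute and a shell command to move; the robot and the scene stay as the last step left them, time stands still between calls to the robot, and variables do not carry over. Pictures are saved under pics/ and viewed, at most 10 in all, crops included, and the job is handed in when it is done.

```bash
ls; mkdir -p pics
cat > h.py <<'E'
import numpy as np, cv2
from rig import get_obs, camera, get_calibration, cut_out
from scipy.spatial.transform import Rotation as R
def cal(n):
    c=get_calibration(n); f=210/np.tan(np.radians(c["vertical_fov"])/2)
    return np.array([[f,0,c["cx"]],[0,f,c["cy"]],[0,0,1]]),np.array(c["D"],float),np.array(c["T"])
def ray(n,px):
    K,D,T=cal(n); u=cv2.undistortPoints(np.array(px,float).reshape(-1,1,2),K,D).reshape(-1,2)
    d=np.c_[u,np.ones(len(u))]@T[:3,:3].T
    return T[:3,3],d
def onz(n,px,z):
    o,d=ray(n,px); s=(z-o[2])/d[:,2]; return o+d*s[:,None]
def proj(n,P):
    K,D,T=cal(n); Ti=np.linalg.inv(T)
    return cv2.projectPoints(np.array(P,float).reshape(-1,3),cv2.Rodrigues(Ti[:3,:3])[0],Ti[:3,3],K,D)[0].reshape(-1,2)
def save(n,im): cv2.imwrite(n,im[:,:,::-1])
E
python3 - <<'E'
from h import *
for n in("top","side"):
    im=camera(n); save(f"pics/{n}0.png",im)
    K,D,T=cal(n); print(n,K[0,0],D,T.round(3).tolist())
    for t in("mixer","lock_top","platform","bottle","beaker","screw_tray"):
        for r in cut_out(n,t): print(t,round(r["conf"],2),r["bbox"],r["region"].sum())
o=get_obs();print(o)
E
```

```text
pics
top 481.42397819116485 [-0.00159583  0.          0.          0.          0.        ] [[-0.001, -0.996, 0.085, 0.445], [-1.0, 0.002, 0.012, -0.013], [-0.012, -0.085, -0.996, 1.659], [0.0, 0.0, 0.0, 1.0]]
mixer 0.92 [170.3, 185.9, 252.5, 264.2] 4658
lock_top 0.64 [309.9, 216.5, 347.3, 261.6] 1466
lock_top 0.47 [233.2, 216.2, 239.2, 228.9] 53
platform 0.85 [300.6, 158.8, 325.6, 197.2] 772
platform 0.71 [347.5, 271.8, 402.0, 316.0] 1573
platform 0.68 [312.0, 211.9, 348.6, 260.7] 1459
platform 0.59 [354.3, 174.1, 382.8, 208.7] 821
bottle 0.68 [266.3, 142.6, 282.0, 162.6] 314
beaker 0.93 [124.1, 207.3, 149.0, 230.8] 469
beaker 0.7 [172.5, 188.3, 256.2, 265.3] 4554
beaker 0.21 [268.1, 143.7, 282.2, 163.1] 302
screw_tray 0.77 [401.6, 215.3, 430.1, 246.0] 790
screw_tray 0.56 [310.3, 213.4, 347.7, 263.9] 1458
side 518.5711602299067 [-0.11624488  0.          0.          0.          0.        ] [[0.698, -0.477, 0.534, -0.324], [-0.716, -0.462, 0.523, -0.888], [-0.003, -0.747, -0.664, 1.205], [0.0, 0.0, 0.0, 1.0]]
mixer 0.64 [183.1, 157.3, 272.9, 226.0] 3776
lock_top 0.63 [240.7, 179.8, 250.
[... 503 characters left out ...]
ay([ 1.05447663e+00,  5.27448465e-01,  1.43272367e+00, -1.35711792e-05,
        1.18138520e+00, -1.78516283e-01]), 'joint_velocities': array([ 1.39690352e-03, -1.19793369e-04, -2.35014858e-03, -8.03885929e-04,
        5.30164692e-06, -4.26900837e-04]), 'joint_torque': array([ 3.40567954e-05, -4.39861107e+01, -1.76952106e+01,  6.34173956e-02,
        5.04649035e-02, -2.45386516e-06]), 'position': array([0.20710479, 0.58965671, 0.24457254]), 'tool_rot': array([1.68097248e-01, 9.85770417e-01, 1.44684876e-05, 1.19156195e-05]), 'ft_force': array([-0.07322339, -0.29969528, -0.30602353]), 'moment': array([-0.03753445, -0.01791668, -0.01671862]), 'grip_force': 0.0, 'grip_width': 0.08681522007337826}
```

Run:
```python
import cv2
a=cv2.imread("pics/top0.png")[130:330,110:440];cv2.imwrite("pics/t1.png",cv2.resize(a,(792,480),interpolation=cv2.INTER_CUBIC))
a=cv2.imread("pics/side0.png")[130:360,160:420];cv2.imwrite("pics/s1.png",cv2.resize(a,(676,598),interpolation=cv2.INTER_CUBIC))
```

```text
(no output)
```

View pics/t1.png

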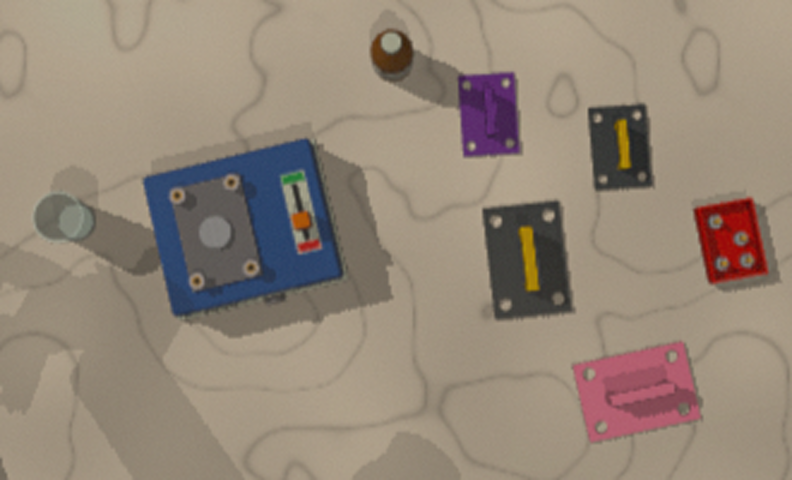

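View pics/s1.png

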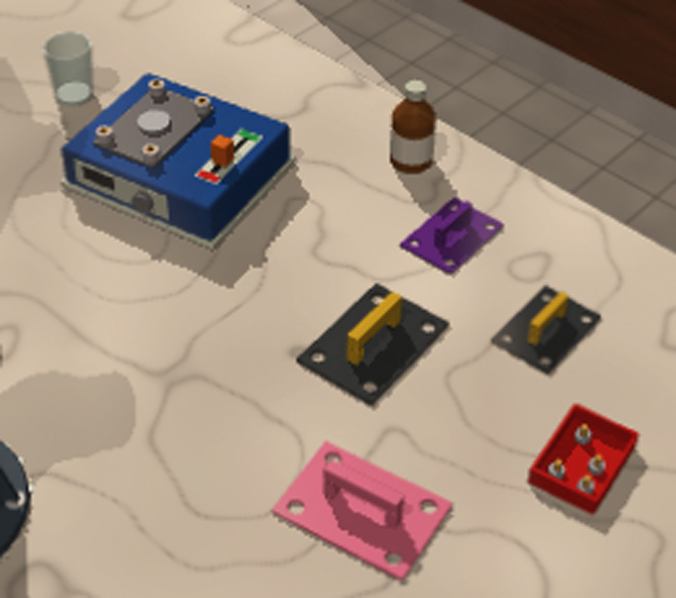

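The top view shows the mixer on the left, with bosses at crop (177,196), (231,182), (251,268) and (197,281), and the knob at (302,220). The large dark platform is in the middle, around (528,260). The pink, purple and small dark plates are decoys. The side view agrees. Next I fit poses from both views.

```bash
cat > fit.py <<'E'
from h import *
from scipy.optimize import least_squares
def fit(model,obs,x0):
    # obs: {cam: px Nx2}; fits x,y,z,yaw
    def P(x):
        return model@R.from_euler("z",x[3]).as_matrix().T+x[:3]
    f=lambda x:np.concatenate([(proj(c,P(x))-o).ravel() for c,o in obs.items()])
    r=least_squares(f,x0,loss="soft_l1"); return r.x,f(r.x).reshape(-1,2)
MB=np.array([[60,73,90],[-60,73,90],[-60,-3,90],[60,-3,90]])/1e3
PH=np.array([[60,38,6],[-60,38,6],[-60,-38,6],[60,-38,6]])/1e3
E
python3 - <<'E'
from fit import *
t=lambda a:np.array(a)/2.4+[110,130]-.3
s=lambda a:np.array(a)/2.6+[160,130]-.3
# top image: up = +x, left=+y
mb_t=t([[177,196],[197,281],[251,268],[231,182]]); mb_s=s([[157,88],[104,133],[150,151],[202,103]])
ph_t=t([[496,221],[505,305],[558,299],[548,215]]); ph_s=s([[378,294],[318,357],[370,387],[428,328]])
for nm,m,a,b in(("mixer",MB,mb_t,mb_s),("plat",PH,ph_t,ph_s)):
    g=onz("top",[a.mean(0)],.05)[0]
    x,r=fit(m,{"top":a,"side":b},[g[0],g[1],0,0.1]); print(nm,x.round(4),"\n",r.round(2).tolist())
    for n,p in(("top",a),("side",b)):
        X,rr=fit(m[:],{n:p},x); print(n,X.round(4))
# triangulate knob top
px={"top":t([[302,215]]),"side":s([[222,143]])}
A=[];B=[]
for n in px:
    o,d=ray(n,px[n]); d=d[0]/np.linalg.norm(d[0]); M=np.eye(3)-np.outer(d,d);A.append(M);B.append(M@o)
print("knob",np.linalg.solve(sum(A),sum(B)), onz("top",px["top"],.106),onz("side",px["side"],.106))
for n in("bottle","beaker"):
    pass
E
```

```text
mixer [ 0.5559  0.2196 -0.0065  0.2378] 
 [[0.22, -0.2], [-0.03, -0.18], [0.04, -0.27], [0.15, 0.18], [-0.37, -0.67], [-0.17, 0.14], [0.04, 0.33], [-0.16, 0.09]]
top [0.5551 0.2186 0.0018 0.242 ]
side [ 0.5671  0.2337 -0.0208  0.2282]
plat [ 0.5113 -0.1817 -0.0034  0.1048] 
 [[-0.11, 0.01], [0.1, -0.25], [0.09, -0.1], [0.16, 0.17], [-0.18, 1.91], [-0.02, -0.28], [-0.15, -0.17], [0.08, -0.48]]
top [ 0.5109 -0.1808  0.0031  0.1049]
side [ 0.5007 -0.1909  0.0124  0.1068]
knob [0.56679875 0.13386957 0.09740649] [[0.56808007 0.13136315 0.106     ]] [[0.55794188 0.12763374 0.106     ]]
```

```bash
cat >> fit.py <<'E'
def need(p,psi_deg=None):
    """shift (tool axes, /80mm) and turn about tool axes (/90deg) to TCP at p, pointing down, closing line at psi"""
    o=get_obs(); Rt=R.from_quat(o["tool_rot"]); y=Rt.as_matrix()[:,1]
    psi=np.radians(psi_deg) if psi_deg is not None else np.arctan2(y[1],y[0])
    if psi_deg is not None:
        while psi-np.arctan2(y[1],y[0])>np.pi/2: psi-=np.pi
        while psi-np.arctan2(y[1],y[0])<-np.pi/2: psi+=np.pi
    G=R.from_matrix(np.array([[-np.sin(psi),np.cos(psi),0],[np.cos(psi),np.sin(psi),0],[0,0,-1]]).T)
    d=np.array(p)-o["position"]
    print("t",o["time"],"pos",o["position"].round(4),"q6",o["q"][5].round(2),"F",o["ft_force"].round(1),"w",o["grip_width"].round(4))
    print(" shift now-axes",(Rt.inv().apply(d)/.08).round(3)," shift after turn",(G.inv().apply(d)/.08).round(3)," turn",((Rt.inv()*G).as_rotvec()/(np.pi/2)).round(3))
E
python3 - <<'E'
from fit import *
t=lambda a:np.array(a)/2.4+[110,130]-.3
s=lambda a:np.array(a)/2.6+[160,130]-.3
mb_t=t([[177,196],[197,281],[251,268],[231,182]]); mb_s=s([[157,88],[104,133],[150,151],[202,103]])
f=lambda x:np.concatenate([(proj(c,MB@R.from_euler("z",x[2]).as_matrix().T+[x[0],x[1],0])-o).ravel() for c,o in(("top",mb_t),("side",mb_s))])
x=least_squares(f,[.556,.22,.24]).x; print(x)
Rm=R.from_euler("z",x[2]).as_matrix()
for u in(-.025,-.01,.025): print(u,(Rm@[u,-.085,.106]+[x[0],x[1],0]).round(4),proj("top",Rm@[u,-.085,.106]+[x[0],x[1],0]),proj("side",Rm@[u,-.085,.106]+[x[0],x[1],0]))
print(t([[302,215]]),s([[222,143]]))
need(Rm@[-.01,-.085,.101]+[x[0],x[1],0],90+np.degrees(x[2]))
E
```

```text
[0.55426664 0.21717774 0.23817723]
-0.025 [0.55   0.1287 0.106 ] [[236.32948646 224.84234624]] [[243.13590826 185.64399739]]
-0.01 [0.5646 0.1322 0.106 ] [[235.26350078 220.35391643]] [[245.60406816 183.19195084]]
0.025 [0.5986 0.1405 0.106 ] [[232.78303186 209.90948425]] [[251.25960966 177.57546045]]
[[235.53333333 219.28333333]] [[245.08461538 184.7       ]]Traceback (most recent call last):
  File "<stdin>", line 10, in <module>
  File "fit.py", line 20, in need
    print("t",o["time"],"pos",o["position"].round(4),"q6",o["q"][5].round(2),"F",o["ft_force"].round(1),"w",o["grip_width"].round(4))
                                                                                                            ^^^^^^^^^^^^^^^^^^^^^
AttributeError: 'float' object has no attribute 'round'
```

```bash
sed -i 's/o\["grip_width"\].round(4)/round(o["grip_width"],4)/' fit.py; python3 -c "
from fit import *
need([.5646,.1322,.2],90+13.65)"
```

```text
t 0.7 pos [0.2071 0.5897 0.2446] q6 -0.18 F [-0.1 -0.3 -0.3] w 0.0868
 shift now-axes [-6.111 -3.914  0.557]  shift after turn [-2.993 -6.611  0.557]  turn [ 0.     0.    -0.367]
```

```bash
for i in 1 2 3 4 5; do python3 -m inch '[-1,-0.65,0,0,0,0, -1,-0.65,0,0,0,0, -1,-0.65,0,0,0,0]' 60 | tail -1; done; python3 -m inch '[-1,-0.65,0.3,0,0,-0.367, -1,-0.65,0.3,0,0,-0.367, -1,-0.65,0.3,0,0,-0.367, -1,-0.65,0.3,0,0,-0.367, -1,-0.65,0.3,0,0,-0.367, -1,-0.65,0.3,0,0,-0.367]'
python3 - <<'E'
from fit import *
need([.5646,.1322,.101],103.65)
im=camera("side"); save("pics/s2.png",cv2.resize(im[130:260,170:330],(640,520),interpolation=cv2.INTER_CUBIC))
E
```

```text
grip_force: 0.0
grip_force: 0.0
grip_force: 0.0
grip_force: 0.0
grip_force: 0.0
time: 2.45
position: [0.5565, 0.1366, 0.2202]
tool_rot: [-0.119, 0.993, 0.0, -0.0]
ft_force: [-0.7, 0.4, 0.2]
grip_width: 0.06
grip_force: 0.0
t 2.45 pos [0.5565 0.1366 0.2202] q6 -1.76 F [-0.7  0.4  0.2] w 0.06
 shift now-axes [-0.086 -0.079  1.49 ]  shift after turn [-0.085 -0.078  1.49 ]  turn [ 0.001 -0.     0.   ]
```

View pics/s2.png

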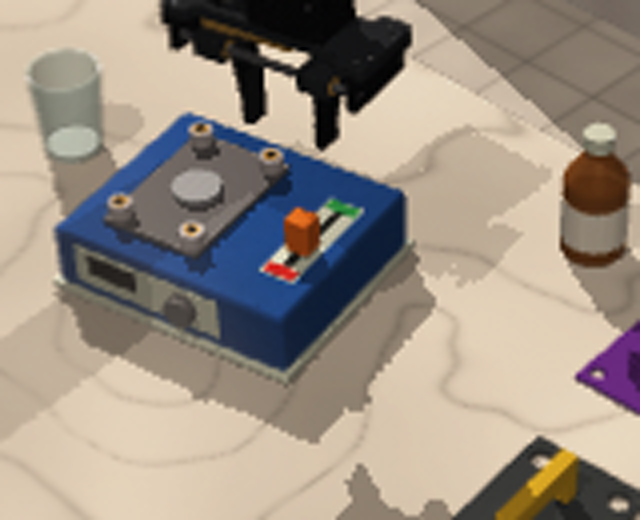

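The gripper is hovering over the mixer and nothing is in its way. The knob is about a third of the way from red to green. I'll lower, grip and drag.

```bash
python3 -m inch '[-0.086,-0.078,0.75,0,0,0, -0.086,-0.078,0.75,0,0,0, -0.086,-0.078,0.75,0,0,0, -0.086,-0.078,0.75,0,0,0]' >/dev/null; python3 -m inch '[0,0,0.37,0,0,0, 0,0,0.74,0,0,0, 0,0,0.74,0,0,0, 0,0,0.74,0,0,0]'; python3 -m inch '[0,0,0,0,0,0, 0,0,0,0,0,0, 0,0,0,0,0,0, 0,0,0,0,0,0, 0,0,0,0,0,0, 0,0,0,0,0,0, 0,0,0,0,0,0, 0,0,0,0,0,0]' 15 15; python3 -m inch '[-0.06,0,0,0,0,0, -0.12,0,0,0,0,0, -0.18,0,0,0,0,0, -0.24,0,0,0,0,0, -0.3,0,0,0,0,0, -0.3,0,0,0,0,0]'
```

```text
time: 3.17
position: [0.5644, 0.1323, 0.1018]
tool_rot: [-0.119, 0.993, 0.0, -0.001]
ft_force: [-0.5, 0.3, -0.0]
grip_width: 0.06
grip_force: 0.0
time: 3.83
position: [0.5642, 0.1352, 0.1021]
tool_rot: [-0.118, 0.993, 0.003, 0.0]
ft_force: [-2.1, 11.3, 3.1]
grip_width: 0.0239
grip_force: 15.0
time: 4.33
position: [0.587, 0.1407, 0.1021]
tool_rot: [-0.118, 0.993, 0.003, -0.001]
ft_force: [-3.5, 9.2, 5.7]
grip_width: 0.0239
grip_force: 15.0
```

```bash
for k in 1 2 3; do python3 -m inch '[-0.05,0.012,0,0,0,0, -0.08,0.012,0,0,0,0, -0.08,0.012,0,0,0,0, -0.08,0.012,0,0,0,0]' | egrep 'pos|ft'; done
```

```text
position: [0.5929, 0.1422, 0.1022]
ft_force: [-3.4, 6.4, 4.0]
position: [0.5993, 0.1438, 0.1021]
ft_force: [-2.3, 4.6, 4.7]
position: [0.6027, 0.1448, 0.1021]
ft_force: [-7.2, -0.7, 10.5]
```

```bash
for k in 1 2; do python3 -m inch '[-0.05,0,0,0,0,0, -0.08,0,0,0,0,0, -0.08,0,0,0,0,0, -0.08,0,0,0,0,0]' | egrep 'pos|ft'; done
python3 - <<'E'
from fit import *
im=camera("side"); save("pics/s3.png",cv2.resize(im[130:230,180:300],(720,600),interpolation=cv2.INTER_CUBIC))
E
```

```text
position: [0.6044, 0.1452, 0.1013]
ft_force: [-13.4, -2.7, 12.5]
position: [0.6082, 0.1462, 0.1]
ft_force: [-15.5, -5.0, 10.0]
```

View pics/s3.png

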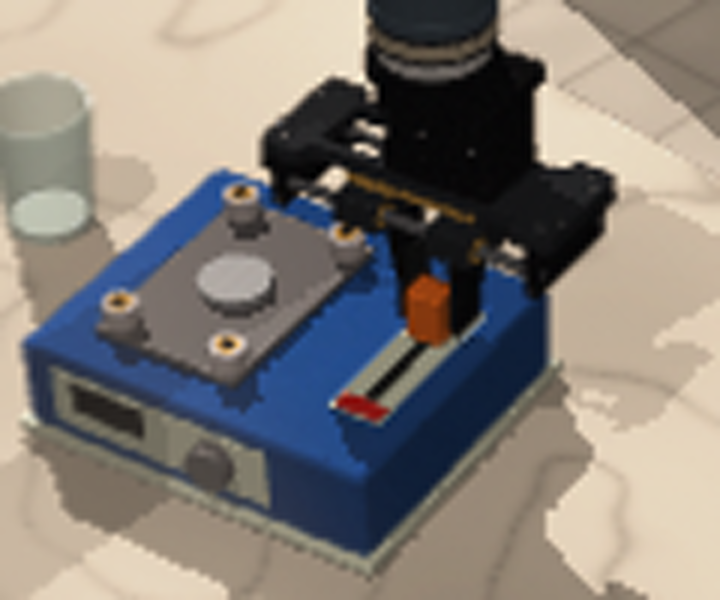

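The knob sits at the green end and the drag force has levelled off at about 16 N, so it is against its stop. I'll release and lift.

```bash
python3 -m inch '[0.1,0,0,0,0,0, 0.1,0,0,0,0,0, 0.1,0,0,0,0,0]' 15 3 | egrep 'pos|ft';  python3 -m inch '[0,0,0,0,0,0, 0,0,0,0,0,0, 0,0,0,0,0,0, 0,0,0,0,0,0, 0,0,0,0,0,0]' 60 20 | egrep 'pos|ft|wid'; python3 -m inch '[0,0,-1,0,0,0, 0,0,-1,0,0,0, 0,0,-1,0,0,0, 0,0,-1,0,0,0]' | egrep 'pos|ft'
python3 - <<'E'
from fit import *
im=camera("side"); save("pics/s4.png",cv2.resize(im[130:290,180:380],(750,600),interpolation=cv2.INTER_CUBIC))
need([.511,-.181,.16],96.0)
E
```

```text
position: [0.6087, 0.1462, 0.1006]
ft_force: [-4.3, 1.7, -0.4]
position: [0.6116, 0.1458, 0.1017]
ft_force: [-0.2, 1.1, 0.2]
grip_width: 0.0494
position: [0.613, 0.146, 0.1844]
ft_force: [-1.0, -0.4, -0.1]
t 7.1 pos [0.6113 0.1459 0.1824] q6 -1.75 F [-0.3 -0.5 -0.5] w 0.0597
 shift now-axes [ 2.185 -3.674  0.277]  shift after turn [ 1.674 -3.933  0.28 ]  turn [-0.     0.002  0.085]
```

View pics/s4.png

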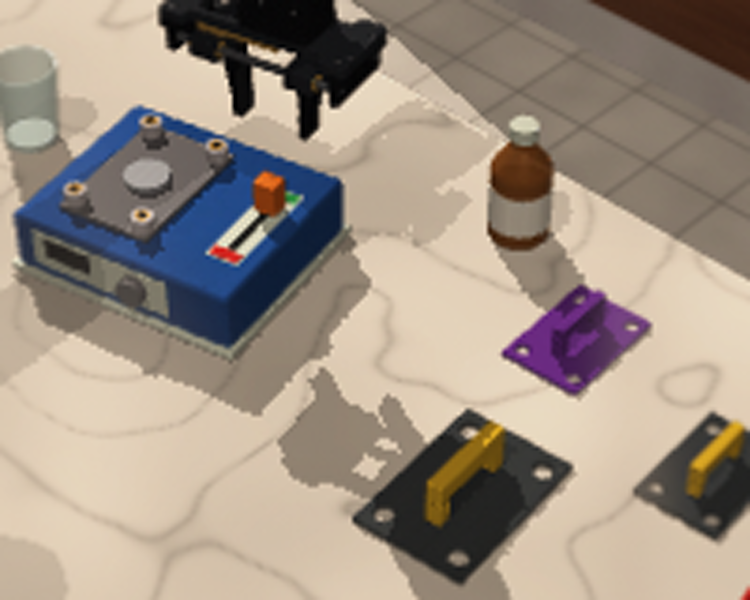

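The knob is at the green end and stayed there after release. Platform holes in the crop are (470,432), (384,515), (459,558) and (543,472). I'll refit the platform and measure the bar height.

Run:
```python
from fit import *
t=lambda a:np.array(a)/2.4+[110,130]-.3
s=lambda a:np.array(a)/3.75+[180,130]-.35
obs={"top":t([[496,221],[505,305],[558,299],[548,215]]),"side":s([[470,432],[384,515],[459,558],[543,472]])}
x,r=fit(PH,obs,[.511,-.181,0,.1]);print(x.round(4),r.round(2).tolist())
obs={"top":t([[177,196],[197,281],[251,268],[231,182]]),"side":s([[151,122],[73,188],[142,215],[217,147]])}
X,r=fit(MB,obs,[.55,.22,0,.23]);print(X.round(4),r.round(2).tolist())
# bar-end top centres triangulated: top view ends (526,228),(533,290)
for a,b in(((526,228),(493,428)),((533,290),(435,477))):
    A=[];B=[]
    for n,p in(("top",t([a])),("side",s([b]))):
        o,d=ray(n,p); d=d[0]/np.linalg.norm(d[0]); M=np.eye(3)-np.outer(d,d);A.append(M);B.append(M@o)
    print("bar",np.linalg.solve(sum(A),sum(B)).round(4))
need([x[0],x[1],.16],90+np.degrees(x[3]))
```

```text
[ 0.5114 -0.1818 -0.0042  0.1061] [[-0.12, 0.02], [0.13, -0.26], [0.1, -0.14], [0.13, 0.15], [-0.08, -0.0], [-0.02, -0.07], [-0.14, 0.09], [-0.05, -0.0]]
[ 0.5554  0.2189 -0.0018  0.236 ] [[0.18, -0.23], [-0.12, -0.09], [0.03, -0.15], [0.18, 0.18], [-0.23, -0.21], [0.29, 0.28], [-0.2, 0.22], [-0.3, -0.33]]
bar [ 0.5532 -0.1758  0.0445]
bar [ 0.4683 -0.185   0.0574]
t 7.1 pos [0.6113 0.1459 0.1824] q6 -1.75 F [-0.3 -0.5 -0.5] w 0.0597
 shift now-axes [ 2.183 -3.684  0.277]  shift after turn [ 1.676 -3.941  0.28 ]  turn [-0.     0.002  0.084]
```

```bash
for i in 1 2 3; do python3 -m inch '[0.546,-0.92,0,0,0,0, 0.546,-0.92,0,0,0,0, 0.546,-0.92,0,0,0,0, 0.546,-0.92,0,0,0,0]' 70 >/dev/null; done; python3 -m inch '[0.546,-0.92,0.28,0,0.002,0.084, 0.546,-0.92,0.28,0,0.002,0.084, 0.546,-0.92,0.28,0,0.002,0.084, 0.546,-0.92,0.28,0,0.002,0.084, 0.546,-0.92,0.28,0,0.002,0.084]'
python3 - <<'E'
from fit import *
im=camera("side"); save("pics/s5.png",cv2.resize(im[190:330,230:400],(728,600),interpolation=cv2.INTER_CUBIC))
need([.5114,-.1818,.043],96.08)
E
```

```text
time: 8.52
position: [0.5111, -0.1796, 0.1586]
tool_rot: [-0.054, 0.999, 0.001, -0.002]
ft_force: [-0.5, 0.3, -0.3]
grip_width: 0.0703
grip_force: 0.0
t 8.5667 pos [ 0.5112 -0.1793  0.1589] q6 -2.22 F [ 0.5 -0.3 -0.2] w 0.07
 shift now-axes [-0.004 -0.032  1.448]  shift after turn [ 1.000e-03 -3.100e-02  1.448e+00]  turn [ 0.001 -0.002  0.002]
```

View pics/s5.png

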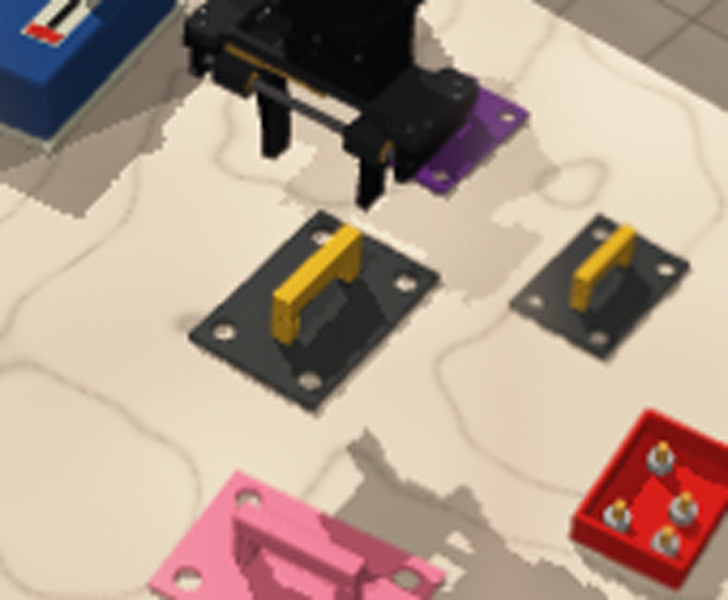

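The gripper is centred over the large dark platform's yellow bar. Descend and grip.

```bash
python3 -m inch '[0,-0.03,0.75,0,0,0, 0,-0.03,0.75,0,0,0, 0,-0.03,0.75,0,0,0, 0,-0.03,0.75,0,0,0]' >/dev/null; python3 -m inch '[0,0,0.35,0,0,0, 0,0,0.7,0,0,0, 0,0,0.7,0,0,0, 0,0,0.7,0,0,0]'; python3 -m inch '[0,0,0,0,0,0, 0,0,0,0,0,0, 0,0,0,0,0,0, 0,0,0,0,0,0, 0,0,0,0,0,0, 0,0,0,0,0,0, 0,0,0,0,0,0, 0,0,0,0,0,0, 0,0,0,0,0,0, 0,0,0,0,0,0]' 5 50; python3 -m inch '[0,0,-0.1,0,0,0, 0,0,-0.2,0,0,0, 0,0,-0.4,0,0,0, 0,0,-0.7,0,0,0, 0,0,-1,0,0,0, 0,0,-1,0,0,0, 0,0,-1,0,0,0]'
```

```text
time: 9.23
position: [0.5107, -0.1831, 0.0435]
tool_rot: [-0.054, 0.999, 0.0, -0.002]
ft_force: [0.5, -0.0, 0.5]
grip_width: 0.0702
grip_force: 0.0
time: 10.07
position: [0.5099, -0.1832, 0.0429]
tool_rot: [-0.053, 0.999, 0.0, -0.002]
ft_force: [-0.1, 2.9, 1.9]
grip_width: 0.0155
grip_force: 50.0
time: 10.65
position: [0.5116, -0.1846, 0.1245]
tool_rot: [-0.053, 0.999, -0.001, 0.0]
ft_force: [-0.9, -0.1, -4.0]
grip_width: 0.0152
grip_force: 50.0
```

```bash
python3 -m inch '[0,0,-1,0,0,0, 0,0,-1,0,0,0, 0,0,-1,0,0,0]' >/dev/null; python3 -c "
from fit import *
need([.547,.253,.2],103.5)"
```

```text
t 10.9 pos [ 0.5142 -0.1858  0.2076] q6 -2.23 F [ 1.4 -1.7 -3.3] w 0.0152
 shift now-axes [-0.993  5.41   0.063]  shift after turn [-1.679  5.237  0.095]  turn [-0.005  0.003 -0.082]
```

```bash
for i in 1 2 3 4 5; do python3 -m inch '[-0.04,0.225,0,0,0,0, -0.08,0.45,0,0,0,0, -0.125,0.675,0,0,0,0, -0.166,0.9,0,0,0,0]' >/dev/null; done; python3 -m inch '[-0.04,0.225,0,0,0,-0.02, -0.08,0.45,0,0,0,-0.04, -0.125,0.675,0,0,0,-0.06, -0.166,0.9,0,-0.005,0.003,-0.082, -0.166,0.9,0,-0.005,0.003,-0.082, -0.166,0.9,0,-0.005,0.003,-0.082, -0.166,0.9,0,-0.005,0.003,-0.082]'
python3 - <<'E'
from fit import *
need([.547,.253,.18],103.5)
a=camera("side")[120:240,170:290]; b=camera("top")[170:270,150:270]
z=lambda i:cv2.resize(i,(390,390) if i.shape[0]==120 else (400,333),interpolation=cv2.INTER_CUBIC)
A,B=z(a),z(b); B=cv2.copyMakeBorder(B,0,57,0,0,cv2.BORDER_CONSTANT); save("pics/c6.png",np.hstack([A,B]))
E
```

```text
time: 13.15
position: [0.5431, 0.2535, 0.201]
tool_rot: [-0.117, 0.993, 0.003, -0.006]
ft_force: [0.0, -0.0, -3.9]
grip_width: 0.0156
grip_force: 50.0
t 13.15 pos [0.5431 0.2535 0.201 ] q6 -1.56 F [ 0.  -0.  -3.9] w 0.0156
 shift now-axes [-0.049 -0.02   0.262]  shift after turn [-0.046 -0.018  0.262]  turn [ 0.005 -0.007 -0.   ]
```

View pics/c6.png

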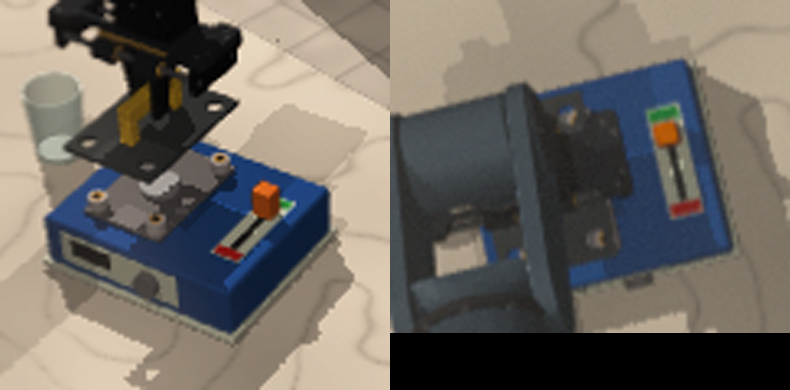

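The platform hovers above the bosses and both cameras see some of the holes. The side view shows three platform holes. I'll correct the small tilt and descend.

```bash
python3 -m inch '[-0.047,-0.02,0.1,0.005,-0.007,0, -0.047,-0.02,0.2,0.005,-0.007,0, -0.047,-0.02,0.3,0.005,-0.007,0, -0.047,-0.02,0.4,0.005,-0.007,0, -0.047,-0.02,0.5,0.005,-0.007,0, -0.047,-0.02,0.565,0.005,-0.007,0, -0.047,-0.02,0.565,0.005,-0.007,0, -0.047,-0.02,0.565,0.005,-0.007,0]'
python3 - <<'E'
from fit import *
need([.547,.253,.153],103.5)
a=camera("side");save("pics/s7full.png",a);save("pics/s7.png",cv2.resize(a[145:215,178:258],(685,600),interpolation=cv2.INTER_CUBIC)); b=camera("top"); save("pics/t7full.png",b);save("pics/t7.png",cv2.resize(b[180:270,165:255],(600,600),interpolation=cv2.INTER_CUBIC))
E
```

```text
time: 13.92
position: [0.5475, 0.2538, 0.1569]
tool_rot: [-0.117, 0.993, 0.0, 0.001]
ft_force: [0.1, 0.2, -2.9]
grip_width: 0.0153
grip_force: 50.0
t 13.9167 pos [0.5475 0.2538 0.1569] q6 -1.56 F [ 0.1  0.2 -2.9] w 0.0153
 shift now-axes [ 0.009 -0.008  0.048]  shift after turn [ 0.009 -0.008  0.048]  turn [ 0.     0.002 -0.   ]
```

View pics/s7.png

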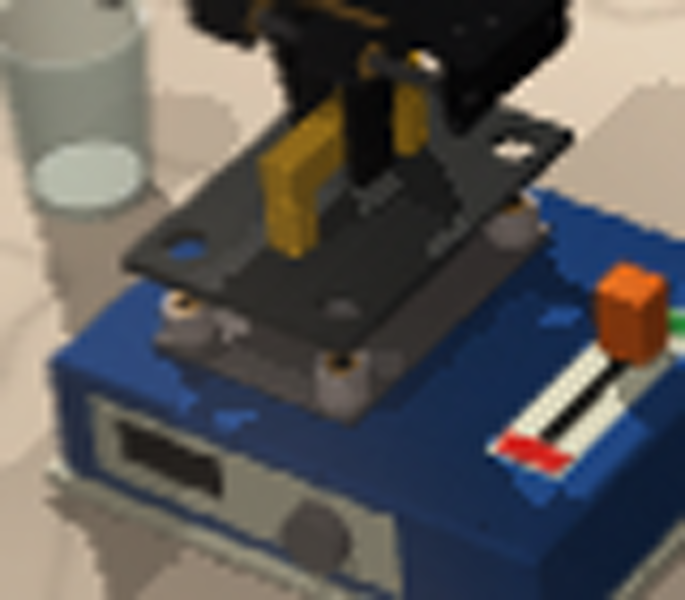

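View pics/t7.png

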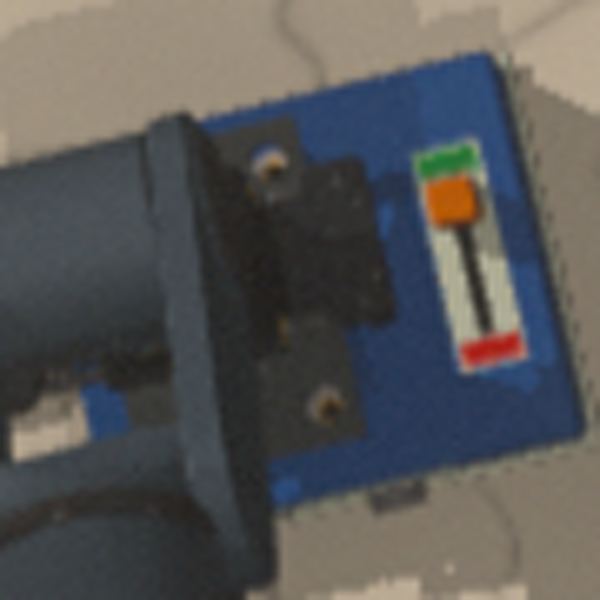

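The side view shows platform holes at about (186,246), (342,308) and (514,146), with threads below at (182,304), (343,361) and (517,203). The top view shows threads almost centred in the two visible holes, at (270,165) and (326,405). I'll fit the offset.

Run:
```python
from fit import *
S=lambda a:np.array(a)/8.57+[178,145]-.44
T=lambda a:np.array(a)/6.667+[165,180]-.42
hs,ht=S([[186,246],[342,308],[514,146]]),T([[326,405],[270,165]])
bs,bt=S([[182,304],[343,361],[517,203]]),T([[331,407],[275,171]])
def P(m,x): return m@R.from_euler("z",x[3]).as_matrix().T+x[:3]
def ft(m,a,b,x0):
    f=lambda x:np.concatenate([(proj("side",P(m[[1,2,3]],x))-a).ravel(),(proj("top",P(m[[2,3]],x))-b).ravel()])
    r=least_squares(f,x0); return r.x,f(r.x).reshape(-1,2).round(2).tolist()
C=np.array([0,.035,0]); 
mx,rm=ft(MB,bs,bt,[.5554,.2189,0,.236]); px,rp=ft(PH,hs,ht,[.547,.253,.11,.236])
mc=R.from_euler("z",mx[3]).apply(C)+mx[:3]
print("mixer",mx.round(4),rm);print("plate",px.round(4),rp)
print("plate-mixer centre (world)",(px[:3]-mc).round(4),"yaw diff deg",np.degrees(px[3]-mx[3]))
p0=R.from_euler("z",.236).apply(C)+[.5554,.2189,0]; print("earlier mixer centre",p0.round(4),"now",mc.round(4),"tcp",get_obs()["position"].round(4))
```

```text
mixer [ 0.5568  0.2197 -0.0017  0.237 ] [[0.79, -0.25], [-0.08, 0.21], [-0.53, -0.02], [-0.13, 0.14], [0.05, 0.05]]
plate [0.549  0.2515 0.1117 0.2392] [[-0.03, 0.03], [-0.09, -0.15], [-0.14, 0.13], [0.1, -0.02], [0.05, -0.16]]
plate-mixer centre (world) [ 0.0004 -0.0023  0.1135] yaw diff deg 0.1288692327885404
earlier mixer centre [0.5472 0.2529 0.    ] now [ 0.5486  0.2537 -0.0017] tcp [0.5481 0.254  0.1576]
```

```bash
python3 -m inch '[-0.006,0.024,0.02,0,0.002,0, -0.006,0.024,0.05,0,0.002,0, -0.006,0.024,0.05,0,0.002,0, -0.006,0.024,0.05,0,0.002,0, -0.006,0.024,0.05,0,0.002,0, -0.006,0.024,0.05,0,0.002,0]'
python3 - <<'E'
from fit import *
need([.548,.256,.153],103.56)
b=camera("top"); a=camera("side"); save("pics/t8f.png",b);save("pics/s8f.png",a)
A=cv2.resize(a[150:205,185:250],(475,400),interpolation=cv2.INTER_CUBIC)
B=cv2.resize(b[195:250,195:225],(218,400),interpolation=cv2.INTER_CUBIC)
save("pics/c8.png",np.hstack([A,B]))
E
```

```text
time: 14.52
position: [0.5478, 0.2558, 0.1535]
tool_rot: [-0.118, 0.993, 0.0, 0.0]
ft_force: [-0.3, -0.0, -3.5]
grip_width: 0.0155
grip_force: 50.0
t 14.5167 pos [0.5478 0.2558 0.1535] q6 -1.55 F [-0.3 -0.  -3.5] w 0.0155
 shift now-axes [-0.003  0.001  0.006]  shift after turn [-0.003  0.001  0.006]  turn [ 0.     0.    -0.001]
```

View pics/c8.png

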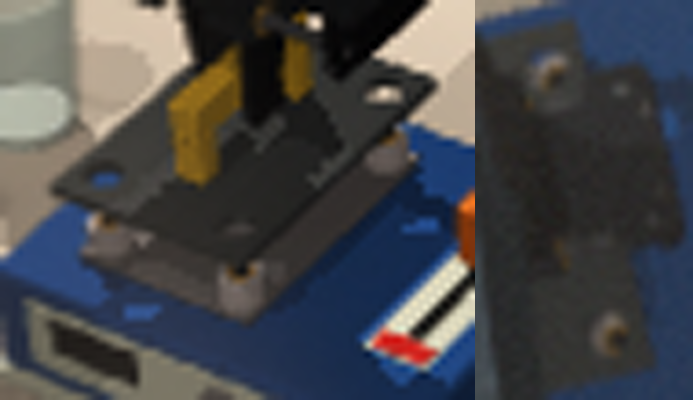

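Run:
```python
from fit import *
sc=np.array([475/65,400/55]); tc=np.array([218/30,400/55])
hs=np.array([[106,178],[237,232],[383,92]])/sc+[185,150]-.43
ht=(np.array([[608,332],[547,71]])-[475,0])/tc+[195,195]-.43
bt=(np.array([[613,337],[551,76]])-[475,0])/tc+[195,195]-.43
m=PH
f=lambda x:np.concatenate([(proj("side",m[[1,2,3]]@R.from_euler("z",x[3]).as_matrix().T+x[:3])-hs).ravel(),(proj("top",m[[2,3]]@R.from_euler("z",x[3]).as_matrix().T+x[:3])-ht).ravel()])
r=least_squares(f,[.548,.254,.11,.236]);print(r.x.round(4),f(r.x).reshape(-1,2).round(2).tolist())
# top-only comparison with known heights
h=onz("top",ht,.116);b=onz("top",bt,.09); print("thread-hole",(b-h).round(4).tolist(), b.round(4).tolist())
for X in((.5554,.2189,.236),(.5568,.2197,.237)): print((R.from_euler("z",X[2]).apply(MB[[2,3]])+[X[0],X[1],0]).round(4).tolist())
# blob centroids: boss/thread area lighter or hole, top, from raw picture
im=cv2.imread("pics/t8f.png").astype(float)
for c in ht.round().astype(int): print(c, im[c[1]-5:c[1]+6,c[0]-5:c[0]+6].sum(2).astype(int))
```

```text
[0.5493 0.2543 0.1066 0.2414] [[-0.14, 0.07], [0.06, -0.33], [-0.01, 0.29], [0.08, 0.03], [-0.02, -0.09]]
thread-hole [[-0.0013, 0.0014, -0.026], [0.0006, 0.0023, -0.026]] [[0.4987, 0.2042, 0.09], [0.6165, 0.2334, 0.09]]
[[0.4978, 0.202, 0.09], [0.6144, 0.23, 0.09]]
[[0.4992, 0.2027, 0.09], [0.6158, 0.2309, 0.09]]
[213 240] [[154 158 154 152 154 153 155 157 144 159 164]
 [150 149 157 156 162 158 152 147 153 153 164]
 [156 157 154 156 157 178 169 159 149 153 143]
 [155 152 145 155 197 262 236 177 161 158 142]
 [155 148 144 189 248 305 279 209 157 153 155]
 [156 151 154 226 256 229 172 175 155 155 162]
 [163 157 166 244 253 172 119 119 151 155 144]
 [152 154 154 218 245 178 141 132 157 149 159]
 [154 155 155 181 213 200 177 154 153 156 155]
 [153 153 155 164 167 163 158 155 159 152 155]
 [156 155 154 154 161 156 147 156 160 167 156]]
[204 204] [[202 194 196 185 184 181 182 184 181 178 201]
 [185 176 179 178 175 178 180 181 174 175 190]
 [177 182 190 179 178 181 190 183 179 186 192]
 [186 180 178 172 196 229 261 266 217 175 171]
 [183 183 178 192 243 321 353 351 269 187 177]
 [178 166 174 230 272 345 258 231 206 183 173]
 [140 144 172 204 269 262 172 135 168 174 180]
 [116 122 145 210 254 230 148 143 171 182 169]
 [121 116 139 177 199 199 181 188 180 178 175]
 [123 120 108 171 169 178 194 194 193 187 175]
 [124 126 114 155 161 183 207 208 200 175 160]]
```

```bash
python3 -m inch '[0.01,0,0,0,0,0, 0.01,0,0,0,0,0, 0.01,0,0,0,0,0, 0.01,0,0,0,0,0, 0.01,0,0,0,0,0, 0.01,0,0,0,0,0]'; python3 -c "
from rig import *
print(hand_in())"
```

```text
time: 15.12
position: [0.547, 0.2556, 0.1534]
tool_rot: [-0.117, 0.993, 0.0, 0.0]
ft_force: [-0.1, -0.5, -2.5]
grip_width: 0.0154
grip_force: 50.0
the job is handed in; nothing more can be done
None
```

I slid the lock to its stop at the green end. The arm is still holding the platform level, about 20 mm above the bosses, with its holes over the threads to within about 2 mm by my camera fits. I handed the job in at 15 s; it returned no verdict.

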